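Feed a bearing block through the chute flap

TASK

Using only the fingertips, push the steel bearing block that lies in front of the chute lane along the deck, between the guides and through the hanging gravity flap, until it tips over the deck's edge and slides down into the blue sloping tray behind. Then draw back so that the flap swings fully shut behind it. Never lift or carry the block, and leave the other things on the deck and table where they are.

Things in the scene. Friction and masses are not known exactly. Their poses are not given: they have to be found in the camera images.
- chute: Fixed feed chute: white slippery plastic deck (friction about 0.12) with a blue tray behind. Origin at table level (z 0) under the middle of the shut flap; x is the feeding direction, z up. The flat deck top, 72 mm above the table, runs from x -200 mm to its edge at x +34, y -130 to +130. Two hinge posts at y +-57 (7 mm thick, top at 146 mm) carry the flap; nothing else bridges the lane.
- lane_mouth (a point): Middle of the lane's flared mouth, on the deck at chute x -80 mm, y 0; axes as the chute's. The black plastic guides (12 mm high, 4 mm thick) are 86 mm apart here and narrow to 48 mm at chute x -45, then run straight, 48 mm apart inside, to the deck's edge.
- tray_end (a point): Foot of the blue tray's grey sloping floor, at the middle of its end wall: chute x +159 mm, y 0, 14 mm above the table; axes as the chute's. From the deck's edge the floor slopes down at 25 degrees to here, 110 mm wide inside, walls up to deck height, open above. It is slippery: once more than half of the block is pushed over the edge it tips and slides down to the end wall by itself.
- flap_pivot (a point): Middle of the flap's pivot line (along the chute's y), at chute x 0, 138 mm above the table. No rod is there: two side arms 94 mm apart carry the steel plate, 3 mm thick, from 30 to 63 mm below the pivot (lower edge 3 mm over the deck), 94 mm wide, 44 mm in its lowest 15 mm. Fingers pointing down can follow the block up to about 25 mm past the pivot.
- flap (a joint): Angle of the gravity flap, rad: 0 = hanging shut across the lane (it cannot swing towards the robot), growing as its lower edge swings to the chute's +x and up; stop at 1.5. 55 g: a light push of the block opens it; let go, it falls shut by itself within about 2 s if nothing is in its way.
- block_center (a point): Centre of the loose steel bearing block, a box 60 mm (its x, along the lane) by 40 mm (y) by 34 mm high, about 0.4 kg, with a round dark bore in each end face and four small dark holes on top. It starts on the deck before the flared mouth, its x roughly along the lane. Its centre stands 17 mm above whatever it lies on.
- bushing: Loose flanged steel bushing standing on the deck beside the lane, 38 mm across, 40 mm high; origin under its centre. Leave alone.
- fitting: Loose brass hexagon fitting standing on the deck beside the lane, 39 mm across, 40 mm high; origin under its centre. Leave alone.
- spare: Loose dark block with a stud on top, 60 x 40 x 50 mm, on the table to the left; origin under its centre. Leave alone.
- spool: Loose grey cylinder 56 mm across, 50 mm high, on the table to the right. Origin under its centre. Leave alone.
- wrench: Loose wrench lying on the table to the right. Leave alone.
- oil: Loose white bottle 56 mm across, 130 mm high, on the table to the left. Origin under its centre. Leave alone.
- tub: Loose small blue tub 100 x 75 x 40 mm on the table to the right. Origin under its centre. Leave alone.
Things that resemble listed ones, but are neither listed nor needed, are in the scene too. What is shaped like the part that bears block_center but purple or turquoise is not meant.

How it is judged:
By the outcome, as a careful person would: the job done as asked, in the order asked, and still so for the second after the job is handed in, with the robot touching nothing.
It also fails if it takes over 35 s, if anything falls off the work surface, if the arm or the gripper's body presses on something with over 40 N, if the wrist force passes 120 N, or if a joint passes its speed limit or range.

ROBOT

A 6-joint arm with a two-finger parallel gripper is mounted at the origin on the work surface. World frame = base frame: x ahead of the robot, y to its left, z up, the work surface at z = 0. Lengths are in m, angles in rad, forces in N, time in s.
With the tool pointing down it reaches from about 0.275 to 0.975 m from the base axis. Payload 8.4 kg.
Tool frame: the origin (TCP) lies at the very end of the fingers, on their centre line; the grasp point (between the pads) lies behind it (pinch_z is the z of the grasp point in the tool frame, in m); z points along the fingers, y is the line along which they close (so a half turn about z gives the same grasp; the last joint's range is limited). The gripper opens to 92 mm and grips with 3 to 60 N. Pads are 20 mm wide; open, the fingers measure 128 mm over their backs; the gripper's body (75 mm by 189 mm) begins 69 mm behind the grasp point.
Start: joints at [-1.194, 0.353, 1.633, -0, 1.155, -0.002], TCP at [0.231, -0.581, 0.215] pointing down, gripper open.
Joint ranges: [-2.63, 2.63], [-0.92, 2.1], [0.06, 2.66], [-1.3, 4.44], [0, 2.69], [-3.02, 3.02]. Speed limits (rad/s): [2.22, 2.22, 2.79, 3.14, 3.14, 3.14].

INTERFACE

Orientations are given as a 3x3 rotation matrix whose columns are the frame's x, y, z axes.
In Python, from workcell import * gives the robot as it stands.
- The arm moves only by the tool drive_tool, never from a script. Its argument "steps" is a list of rows, each an object with "xyz": the shift along the tool's x, y, z in cm, a list of three; "turn": the turn, a rotation vector about the tool's x, y, z in rad, a list of three; "claw": the opening, from 0 (shut) to 1 (fully open). In form: [{"xyz": [dx, dy, dz], "turn": [wx, wy, wz], "claw": claw}, ...]. A call has 1 to 8 rows; each row is the pose to reach, as a shift and turn from the pose commanded when the call began, along the tool's axes at that moment; what a row does not reach only later rows make up. A row lasts 1/10 s, in which the tool goes at most 50 mm and 8.59 degrees, less where a joint would pass 70% of its speed; a pose out of reach is approached as far as the arm can. A call with a gripper value outside its range is refused whole. The fingers move at their own pace and stop on an object; "newtons" is the grip in N (left out, the last holds). Time passes only in rows, so rows that repeat a pose let the fingers close. It gives the time, the measured TCP pose, the force, the opening and the grip force at its end, in the units of the state.
- observe(): the state, without advancing time (a new reading comes with each control period).
- get_image(name): name is "side" or "top"; returns the picture (400x640x3 uint8, blue, green, red); there is no depth.
- camera_params(name): a dict with "fx", "fy", "cx", "cy" (pixels), "k1" (the pictures are not rectified: a ray, as slopes to the right and down, at radius r is drawn at 1 + k1 r^2 times it, then the intrinsics apply), "R" (3x3) and "t" (3): a world point X has camera coordinates R X + t. Camera axes: x right, y down, z forward; pixel columns grow to the right and rows downward; lengths in m; the calibration is good to about 2 mm. A picture is of the moment at which its call begins. camera_params takes no time and is no camera call.
- close_job(): hands the job in; it is judged then, once.
Trained networks look in the newest picture that a camera, given by its name, has taken for a name from the list of things; names that differ only in an ending like _2 or _b are one class to them, and where a whole thing is asked for, a point or a joint stands for the part that bears it (a point fixed in the world has none). Each returns a list of dicts, best first, with "conf" (0 to 1); they miss things now and then, are a little off and sometimes report something else, mostly with a low value. They report only what shows in the picture. A call takes as long as a camera call. They do not tell look-alikes from the thing itself.
- spot_in(camera, label): "box" ([centre column, centre row, width, height] in pixels, round what is visible of it).
- tip_of(camera, label): "point" ([column, row] in pixels: a listed point, or the origin of a listed thing).
The state is a dict: "time": time; "qpos": joint angles; "qvel": joint speeds; "joint_efforts": joint torques, N m; "position": TCP position; "ee_rot": TCP orientation; "ft_force": force on the tool from outside, world axes, zero at the start; "wrist_torque": the same for the moment, N m; "grip_width": opening from 0.0 (shut) to 1.0 (fully open); "grasp_force": force on a finger pad.
Only numpy, scipy, OpenCV 4.12 (cv2) and the standard library are available. Lean on these libraries where they do the work, as an engineer would, in place of code of your own. Each camera call takes 0.05 s, during which the arm holds its last target. There are 200 camera calls.

## Working session

There is one attempt and no reset: what is moved stays moved. The work goes in short steps, Python scripts to look and compute and a tool call to move; the robot and the scene stay as the last step left them, time stands still between calls to the robot, and variables do not carry over. Pictures are saved under pics/ and viewed, at most 10 in all, crops included, and the job is handed in when it is done.

Besides the shell and the picture viewer there is one more tool, called after "Call:" as name(argument=value, ...) on one line, values as JSON. drive_tool: Moves the arm, as the interface text tells. Its arguments: {"type":"object","properties":{"steps":{"type":"array","items":{"type":"object","properties":{"xyz":{"type":"array","items":{"type":"number"}},"turn":{"type":"array","items":{"type":"number"}},"claw":{"type":"number"}}}},"newtons":{"type":"number"}},"required":["steps"]}

```bash
mkdir -p pics; cat > h.py <<'E'
from workcell import *
import numpy as np, cv2
def ray(c,px):
    p=camera_params(c); K=np.array([[p['fx'],0,p['cx']],[0,p['fy'],p['cy']],[0,0,1.]])
    d=np.array([(px[0]-p['cx'])/p['fx'],(px[1]-p['cy'])/p['fy']]); u=d.copy()
    for _ in range(30): u=d/(1+p['k1']*(u@u))
    R=np.array(p['R']);t=np.array(p['t'])
    return -R.T@t, R.T@np.array([u[0],u[1],1])
def atz(c,px,z):
    o,d=ray(c,px); return o+d*(z-o[2])/d[2]
def proj(c,X):
    p=camera_params(c); x=np.array(p['R'])@np.array(X)+np.array(p['t']); u=x[:2]/x[2]
    u=u*(1+p['k1']*(u@u)); return np.array([p['fx']*u[0]+p['cx'],p['fy']*u[1]+p['cy']])
E
python3 - <<'E'
from h import *
for c in('top','side'):
    cv2.imwrite(f'pics/{c}0.png',get_image(c)); print(c,ray(c,(320,200)))
    for l in('lane_mouth','tray_end','flap_pivot','block_center','bushing','fitting','chute'):
        print(c,l,[(np.round(r['point']),round(r['conf'],2)) for r in tip_of(c,l)])
s=observe();print(s['time'],s['position'],s['ee_rot'])
E
```

```text
top (array([ 0.36148702, -0.01489103,  1.46398012]), array([ 0.15011866,  0.01115442, -0.98860935]))
top lane_mouth [(array([354., 207.]), 0.85), (array([329., 139.]), 0.72)]
top tray_end [(array([331., 138.]), 0.64)]
top flap_pivot [(array([347., 174.]), 0.91), (array([453., 183.]), 0.7), (array([393., 195.]), 0.63)]
top block_center [(array([360., 218.]), 0.71), (array([366., 288.]), 0.66), (array([432., 221.]), 0.55), (array([273., 210.]), 0.54), (array([477., 284.]), 0.44)]
top bushing [(array([322., 221.]), 0.62)]
top fitting []
top chute [(array([342., 184.]), 0.75)]
side (array([0.52136758, 1.09022716, 0.80173303]), array([ 0.03156524, -0.83726705, -0.54600547]))
side lane_mouth [(array([324., 182.]), 0.87), (array([313., 169.]), 0.44)]
side tray_end [(array([246., 219.]), 0.74)]
side flap_pivot [(array([298., 173.]), 0.97), (array([383., 146.]), 0.71)]
side block_center [(array([402., 194.]), 0.91), (array([337., 179.]), 0.68), (array([324., 254.]), 0.6), (array([335., 160.]), 0.56)]
side bushing [(array([340., 202.]), 0.53)]
side fitting [(array([312., 168.]), 0.47), (array([266., 349.]), 0.36)]
side chute [(array([294., 213.]), 0.65)]
0.8 [ 0.23114478 -0.5806746   0.2146115 ] [[ 9.29097795e-01  3.69834135e-01 -6.53866190e-06]
 [ 3.69834135e-01 -9.29097795e-01 -1.61423285e-06]
 [-6.67205476e-06 -9.18440195e-07 -1.00000000e+00]]
```

View pics/top0.png

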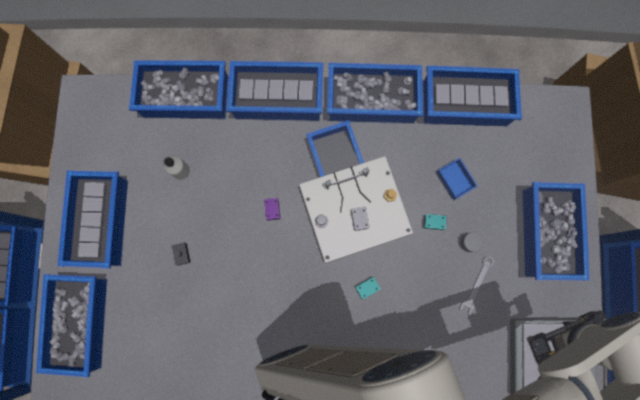

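View pics/side0.png

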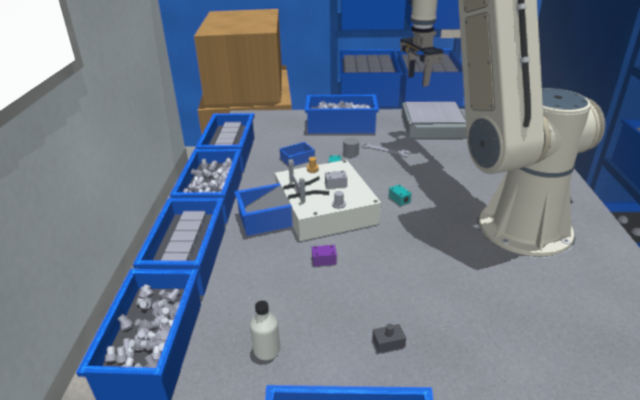

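```bash
python3 - <<'E'
import cv2
a=cv2.imread('pics/top0.png')[120:260,270:430];cv2.imwrite('pics/c1.png',cv2.resize(a,None,fx=4.2,fy=4.2,interpolation=cv2.INTER_CUBIC))
a=cv2.imread('pics/side0.png')[120:260,230:420];cv2.imwrite('pics/c2.png',cv2.resize(a,None,fx=4.2,fy=4.2,interpolation=cv2.INTER_CUBIC))
E
```

```text
(no output)
```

View pics/c1.png

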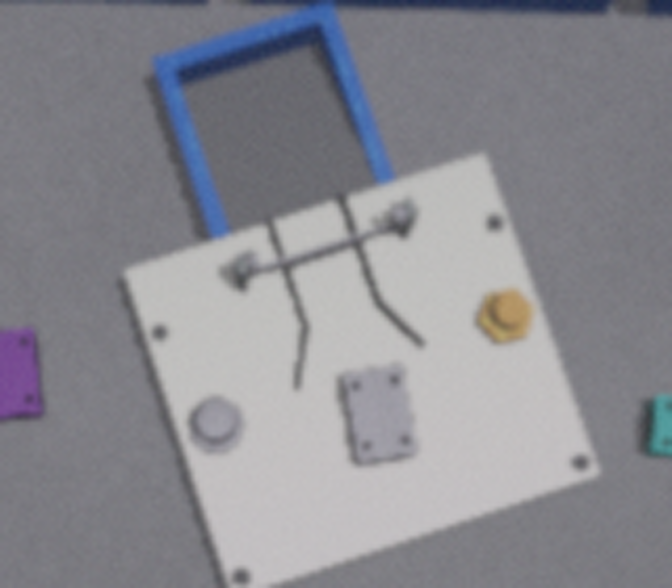

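View pics/c2.png

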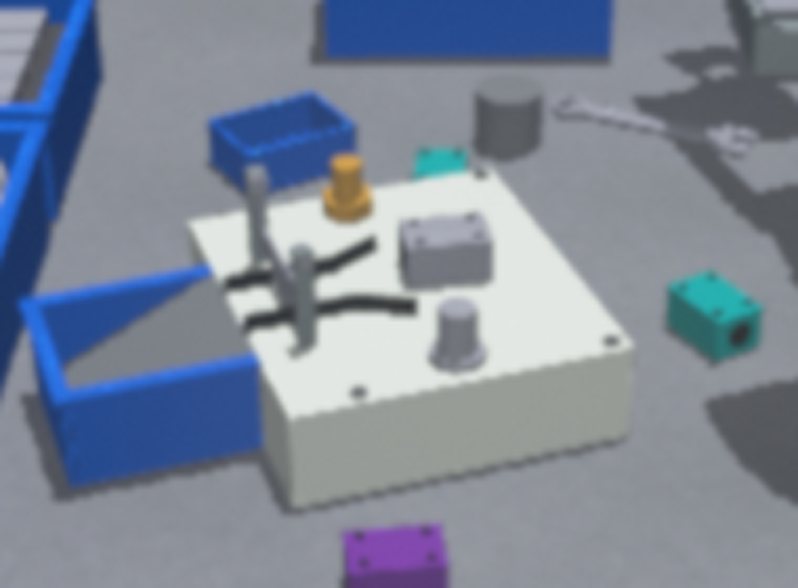

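The block to push is the bare steel one on the deck at top (360,218), side (335,178). It fits the description: grey steel, four holes, in front of the lane mouth. The purple one at (273,210) and the turquoise ones at (435,222) and (367,288) are look-alikes on the table. The crop shows the lane open, with the bushing to its left and the fitting to its right.

```bash
cat > fit.py <<'E'
from h import *
from scipy.optimize import least_squares
T=[((34,130,72),(125,268)),((34,-130,72),(486,153)),((-200,-130,72),(602,470)),((-80,45,84),(296,388)),((-80,-45,84),(422,345)),((-45,26,84),(305,325)),((-45,-26,84),(377,300)),((34,26,84),(268,220)),((34,-26,84),(343,196))]
S=[((-200,130,72),(632,345)),((34,130,72),(290,417)),((34,-130,72),(188,222)),((-200,-130,72),(490,172)),((0,57,146),(302,247)),((0,-57,146),(257,168))]
cp=lambda c,o:(np.array(c)+.5)/4.2-.5+o
O={'top':np.array([270,120]),'side':np.array([230,120])}
P=[('top',np.array(a)/1e3,cp(b,O['top'])) for a,b in T]+[('side',np.array(a)/1e3,cp(b,O['side'])) for a,b in S]
def W(q,a):
    c,s=np.cos(q[2]),np.sin(q[2]); return np.array([q[0]+c*a[0]-s*a[1],q[1]+s*a[0]+c*a[1],a[2]])
f=lambda q:np.concatenate([proj(c,W(q,a))-b for c,a,b in P])
r=least_squares(f,[.6,-.05,.3],loss='soft_l1');q=r.x
if __name__=='__main__':
    print('chute',q);print(np.round(f(q).reshape(-1,2),1).tolist())
    hl=[cp(p,O['top']) for p in((356,385),(394,379),(404,445),(366,446))]
    w=np.array([atz('top',p,.106) for p in hl]);m=w.mean(0);d=(w[0]+w[1]-w[2]-w[3])
    ms=atz('side',cp((445,233),O['side']),.106)
    c,s=np.cos(q[2]),np.sin(q[2])
    for n in(m,ms): e=n-np.r_[q[:2],0];print('block world',n,'in chute',c*e[0]+s*e[1],-s*e[0]+c*e[1])
    print('yaw',np.arctan2(d[1],d[0]),'dims',np.linalg.norm(w[0]-w[1]),np.linalg.norm(w[0]-w[3]))
    for cc,l,z in(('top','block_center',.089),('side','block_center',.089),('top','bushing',.072)):
        for r in tip_of(cc,l): n=atz(cc,r['point'],z);e=n-np.r_[q[:2],0];print(cc,l,np.round([c*e[0]+s*e[1],-s*e[0]+c*e[1]],3),r['conf'])
E
python3 fit.py
```

```text
chute [ 0.6303295  -0.07181635  0.34782365]
[[-0.4, 0.4], [-0.4, -0.3], [-0.3, 1.2], [0.1, -0.4], [0.5, -0.3], [0.4, 0.7], [0.7, 0.9], [0.2, -0.4], [-0.3, -0.3], [0.6, 0.3], [-0.5, 0.2], [-0.2, -0.1], [-0.0, -1.1], [0.0, 0.4], [-0.7, 0.1]]
block world [ 0.52018807 -0.11115438  0.106     ] in chute -0.11695426591478472 0.0005596570638102746
block world [ 0.52053757 -0.10623879  0.106     ] in chute -0.1149502044068351 0.005061749738637676
yaw 0.17090934283445433 dims 0.025305254453401448 0.04064545171614196
top block_center [-0.114  0.   ] 0.71
top block_center [-0.301  0.047] 0.66
top block_center [-0.187 -0.188] 0.55
top block_center [-0.017  0.222] 0.54
top block_center [-0.391 -0.247] 0.44
side block_center [-0.259  0.135] 0.91
side block_center [-0.121 -0.001] 0.68
side block_center [0.024 0.305] 0.6
side block_center [-0.153 -0.108] 0.56
top bushing [-0.089  0.101] 0.62
```

Call:
drive_tool(steps=[{"xyz": [4, -3.6, 0], "turn": [0, 0, 0.031], "claw": 0}, {"xyz": [7.5, -6.7, 0], "turn": [0, 0, 0.031], "claw": 0}, {"xyz": [11, -9.9, 0], "turn": [0, 0, 0.031], "claw": 0}, {"xyz": [14.5, -13, 0], "turn": [0, 0, 0.031], "claw": 0}, {"xyz": [18, -16.2, 0], "turn": [0, 0, 0.031], "claw": 0}, {"xyz": [21.5, -19.3, 0], "turn": [0, 0, 0.031], "claw": 0}, {"xyz": [25, -22.5, 0], "turn": [0, 0, 0.031], "claw": 0}, {"xyz": [28.5, -25.6, 0], "turn": [0, 0, 0.031], "claw": 0}])

```text
time: 1.75
position: [0.4018, -0.2357, 0.2149]
ee_rot: [[0.94, 0.341, 0.001], [0.341, -0.94, -0.0], [0.001, 0.001, -1.0]]
ft_force: [0.5, 0.3, 0.4]
grip_width: 0.329
grasp_force: 0.0
```

```bash
cat > where.py <<'E'
from fit import *
s=observe();p=np.array(s['position']);e=p-np.r_[q[:2],0];c,sn=np.cos(q[2]),np.sin(q[2])
R=np.array(s['ee_rot'])
print('t',s['time'],'chute mm',np.round(1e3*np.array([c*e[0]+sn*e[1],-sn*e[0]+c*e[1],p[2]]),1),'yaw rel',np.arctan2(R[1,0],R[0,0])-q[2],'grip',s['grip_width'],'F',np.round(s['ft_force'],1))
t=W(q,np.array([-.195,0,.215]));print('to standoff, tool cm',np.round(R.T@(t-p)*100,2))
E
python3 where.py; python3 -c "import workcell;print(getattr(workcell,'pinch_z',None))"
```

```text
t 1.75 chute mm [-270.7  -76.2  214.9] yaw rel -0.0003059422872272455 grip 0.3286169385515138 F [0.5 0.3 0.4]
to standoff, tool cm [ 7.57 -7.62 -0.01]
-0.0187
```

Call:
drive_tool(steps=[{"xyz": [3.7, -3.7, 0], "claw": 0}, {"xyz": [7.5, -7.5, 0], "claw": 0}, {"xyz": [7.5, -7.5, 3], "claw": 0}, {"xyz": [7.5, -7.5, 6], "claw": 0}, {"xyz": [7.5, -7.5, 9], "claw": 0}, {"xyz": [7.5, -7.5, 11], "claw": 0}, {"xyz": [7.5, -7.5, 12], "claw": 0}, {"xyz": [7.5, -7.5, 12], "claw": 0}])

```text
invalid input
```

```bash
python3 where.py; python3 - <<'E'
from h import *
a=get_image('top')[120:260,270:430];b=get_image('side')[120:260,230:420]
r=lambda x,f:cv2.resize(x,None,fx=f,fy=f,interpolation=cv2.INTER_CUBIC)
cv2.imwrite('pics/s1.png',cv2.hconcat([r(a,2.2),r(b,2.2)]))
E
```

```text
t 1.75 chute mm [-270.7  -76.2  214.9] yaw rel -0.0003059422872272455 grip 0.3286169385515138 F [0.5 0.3 0.4]
to standoff, tool cm [ 7.57 -7.62 -0.01]
```

View pics/s1.png

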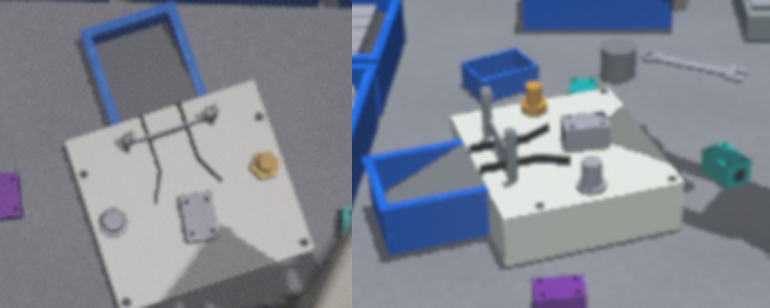

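The call was refused because "turn" was missing. The picture shows the block unmoved at the mouth and the arm's shadow approaching. I'm resending with turn included.

Call:
drive_tool(steps=[{"xyz": [3.7, -3.7, 0], "turn": [0, 0, 0], "claw": 0}, {"xyz": [7.5, -7.5, 0], "turn": [0, 0, 0], "claw": 0}, {"xyz": [7.5, -7.5, 3], "turn": [0, 0, 0], "claw": 0}, {"xyz": [7.5, -7.5, 6], "turn": [0, 0, 0], "claw": 0}, {"xyz": [7.5, -7.5, 9], "turn": [0, 0, 0], "claw": 0}, {"xyz": [7.5, -7.5, 11], "turn": [0, 0, 0], "claw": 0}, {"xyz": [7.5, -7.5, 12], "turn": [0, 0, 0], "claw": 0}, {"xyz": [7.5, -7.5, 12], "turn": [0, 0, 0], "claw": 0}])

```text
time: 2.65
position: [0.4454, -0.1416, 0.0937]
ee_rot: [[0.94, 0.34, -0.002], [0.34, -0.94, 0.001], [-0.002, -0.001, -1.0]]
ft_force: [-0.2, 0.9, 0.4]
grip_width: 0.002
grasp_force: 0.0
```

```bash
python3 where.py
```

```text
t 2.65 chute mm [-197.6   -2.6   93.7] yaw rel -0.00040248769666872963 grip 0.002382716174937643 F [-0.2  0.9  0.4]
to standoff, tool cm [  0.24  -0.28 -12.13]
```

Call:
drive_tool(steps=[{"xyz": [0, -0.3, 0.9], "turn": [0, 0, 0], "claw": 0}, {"xyz": [1.5, -0.3, 0.9], "turn": [0, 0, 0], "claw": 0}, {"xyz": [2.7, -0.3, 0.9], "turn": [0, 0, 0], "claw": 0}, {"xyz": [3.4, -0.3, 0.9], "turn": [0, 0, 0], "claw": 0}, {"xyz": [4.1, -0.3, 0.9], "turn": [0, 0, 0], "claw": 0}, {"xyz": [4.8, -0.3, 0.9], "turn": [0, 0, 0], "claw": 0}, {"xyz": [5.5, -0.3, 0.9], "turn": [0, 0, 0], "claw": 0}, {"xyz": [6.2, -0.3, 0.9], "turn": [0, 0, 0], "claw": 0}])

```text
time: 3.45
position: [0.5038, -0.1172, 0.0856]
ee_rot: [[0.94, 0.341, -0.0], [0.341, -0.94, 0.0], [-0.0, -0.0, -1.0]]
ft_force: [-1.1, -0.3, 0.6]
grip_width: 0.003
grasp_force: 0.5
```

```bash
cat > snap.py <<'E'
import sys
from h import *
a=get_image('top')[120:260,270:430];b=get_image('side')[120:260,230:420]
r=lambda x,f:cv2.resize(x,None,fx=f,fy=f,interpolation=cv2.INTER_CUBIC)
cv2.imwrite(sys.argv[1],cv2.hconcat([r(a,2.25),r(b,2.25)]))
E
python3 where.py;python3 snap.py pics/s2.png
```

```text
t 3.45 chute mm [-134.4    0.4   85.6] yaw rel 1.9598165263756684e-05 grip 0.0029074987928983218 F [-1.1 -0.3  0.6]
to standoff, tool cm [ -6.06   0.04 -12.94]
```

View pics/s2.png

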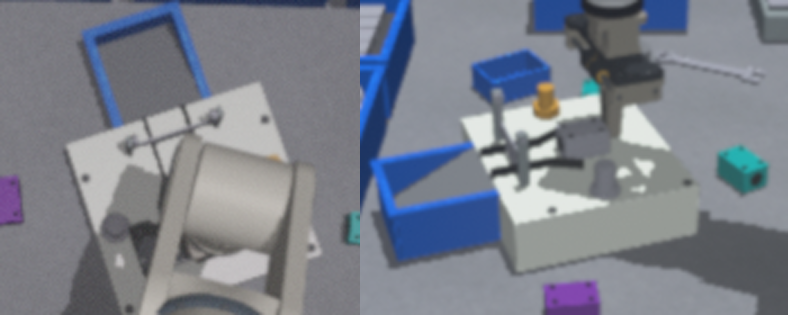

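The fingertips are pushing the block (side view at about (580,138)) into the mouth, square to the lane. Continuing.

Call:
drive_tool(steps=[{"xyz": [0.8, 0, 0], "turn": [0, 0, 0], "claw": 0}, {"xyz": [1.6, 0, 0], "turn": [0, 0, 0], "claw": 0}, {"xyz": [2.4, 0, 0], "turn": [0, 0, 0], "claw": 0}, {"xyz": [3.2, 0, 0], "turn": [0, 0, 0], "claw": 0}, {"xyz": [4.0, 0, 0], "turn": [0, 0, 0], "claw": 0}, {"xyz": [4.8, 0, 0], "turn": [0, 0, 0], "claw": 0}, {"xyz": [5.6, 0, 0], "turn": [0, 0, 0], "claw": 0}, {"xyz": [6.4, 0, 0], "turn": [0, 0, 0], "claw": 0}])

```text
time: 4.35
position: [0.5643, -0.0955, 0.0856]
ee_rot: [[0.94, 0.341, 0.0], [0.341, -0.94, -0.0], [-0.0, 0.0, -1.0]]
ft_force: [-1.6, -2.0, -0.8]
grip_width: 0.005
grasp_force: 0.9
```

```bash
python3 where.py;python3 snap.py pics/s3.png
```

```text
t 4.35 chute mm [-70.1   0.3  85.6] yaw rel 7.907336961493483e-05 grip 0.004927303378665173 F [-1.6 -2.  -0.8]
to standoff, tool cm [-12.49   0.03 -12.94]
```

View pics/s3.png

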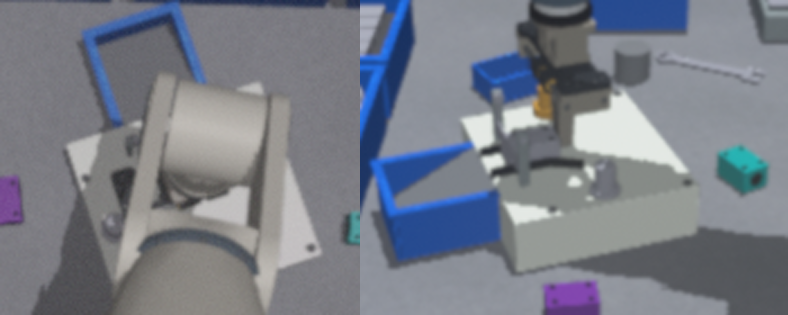

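The block is now between the guides at the flap (side view at about (535,143)), and the forces are low. Pushing on through.

Call:
drive_tool(steps=[{"xyz": [0.8, 0, 0], "turn": [0, 0, 0], "claw": 0}, {"xyz": [1.6, 0, 0], "turn": [0, 0, 0], "claw": 0}, {"xyz": [2.4, 0, 0], "turn": [0, 0, 0], "claw": 0}, {"xyz": [3.2, 0, 0], "turn": [0, 0, 0], "claw": 0}, {"xyz": [4.0, 0, 0], "turn": [0, 0, 0], "claw": 0}, {"xyz": [4.8, 0, 0], "turn": [0, 0, 0], "claw": 0}, {"xyz": [5.6, 0, 0], "turn": [0, 0, 0], "claw": 0}, {"xyz": [6.4, 0, 0], "turn": [0, 0, 0], "claw": 0}])

```text
time: 5.25
position: [0.6246, -0.0736, 0.0857]
ee_rot: [[0.94, 0.341, 0.0], [0.341, -0.94, -0.0], [0.0, 0.0, -1.0]]
ft_force: [-1.3, -1.5, 0.0]
grip_width: 0.006
grasp_force: 0.6
```

Call:
drive_tool(steps=[{"xyz": [0.5, 0, 0], "turn": [0, 0, 0], "claw": 0}, {"xyz": [1.0, 0, 0], "turn": [0, 0, 0], "claw": 0}, {"xyz": [1.3, 0, 0], "turn": [0, 0, 0], "claw": 0}, {"xyz": [1.3, 0, 0], "turn": [0, 0, 0], "claw": 0}, {"xyz": [1.3, 0, 0], "turn": [0, 0, 0], "claw": 0}])

```text
time: 5.75
position: [0.6359, -0.0694, 0.0855]
ee_rot: [[0.94, 0.341, -0.0], [0.341, -0.94, 0.0], [-0.0, -0.0, -1.0]]
ft_force: [-0.3, -0.6, 0.8]
grip_width: 0.003
grasp_force: 0.0
```

```bash
python3 where.py;python3 snap.py pics/s4.png
```

```text
t 5.75 chute mm [ 6.1  0.4 85.5] yaw rel -7.949706673060497e-05 grip 0.0034437783732256845 F [-0.3 -0.6  0.8]
to standoff, tool cm [-20.11   0.04 -12.94]
```

View pics/s4.png

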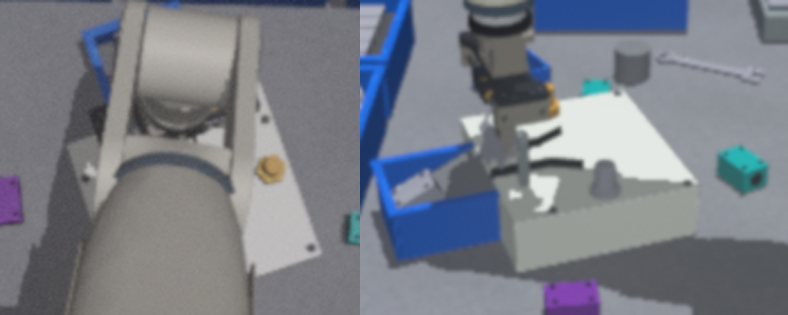

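The block lies in the tray at the end wall (side view at about (415,185)). Drawing straight back, then up.

Call:
drive_tool(steps=[{"xyz": [-1.5, 0, 0], "turn": [0, 0, 0], "claw": 0}, {"xyz": [-3, 0, 0], "turn": [0, 0, 0], "claw": 0}, {"xyz": [-5, 0, 0], "turn": [0, 0, 0], "claw": 0}, {"xyz": [-8, 0, 0], "turn": [0, 0, 0], "claw": 0}, {"xyz": [-11, 0, 0], "turn": [0, 0, 0], "claw": 0}, {"xyz": [-14, 0, 0], "turn": [0, 0, 0], "claw": 0}, {"xyz": [-17, 0, 0], "turn": [0, 0, 0], "claw": 0}, {"xyz": [-20, 0, 0], "turn": [0, 0, 0], "claw": 0}])

```text
time: 6.65
position: [0.4467, -0.1378, 0.0857]
ee_rot: [[0.94, 0.341, 0.0], [0.341, -0.94, -0.0], [0.0, 0.0, -1.0]]
ft_force: [0.5, 0.9, 0.2]
grip_width: 0.004
grasp_force: 0.0
```

Call:
drive_tool(steps=[{"xyz": [0, 0, -3], "turn": [0, 0, 0], "claw": 0}, {"xyz": [0, 0, -7], "turn": [0, 0, 0], "claw": 0}, {"xyz": [0, 0, -11], "turn": [0, 0, 0], "claw": 0}, {"xyz": [-2, 3, -14], "turn": [0, 0, 0], "claw": 0}, {"xyz": [-4, 7, -14], "turn": [0, 0, 0], "claw": 0}, {"xyz": [-6, 11, -14], "turn": [0, 0, 0], "claw": 0}, {"xyz": [-8, 15, -14], "turn": [0, 0, 0], "claw": 0}, {"xyz": [-10, 19, -14], "turn": [0, 0, 0], "claw": 0}])

```text
time: 7.45
position: [0.4181, -0.352, 0.2259]
ee_rot: [[0.94, 0.341, 0.001], [0.341, -0.94, -0.0], [0.0, 0.001, -1.0]]
ft_force: [0.8, 0.3, 0.3]
grip_width: 0.003
grasp_force: 0.0
```

Call:
drive_tool(steps=[{"xyz": [0, 3, 0], "turn": [0, 0, 0], "claw": 0}, {"xyz": [0, 6, 0], "turn": [0, 0, 0], "claw": 0}, {"xyz": [0, 6, 0], "turn": [0, 0, 0], "claw": 0}, {"xyz": [0, 6, 0], "turn": [0, 0, 0], "claw": 0}, {"xyz": [0, 6, 0], "turn": [0, 0, 0], "claw": 0}, {"xyz": [0, 6, 0], "turn": [0, 0, 0], "claw": 0}, {"xyz": [0, 6, 0], "turn": [0, 0, 0], "claw": 0}, {"xyz": [0, 6, 0], "turn": [0, 0, 0], "claw": 0}])

```text
time: 8.25
position: [0.4393, -0.4062, 0.2258]
ee_rot: [[0.94, 0.341, 0.0], [0.341, -0.94, -0.0], [0.0, 0.0, -1.0]]
ft_force: [0.5, 0.3, 0.3]
grip_width: 0.004
grasp_force: 0.0
```

```bash
python3 where.py;python3 snap.py pics/s5.png
```

```text
t 8.25 chute mm [-293.6 -249.2  225.8] yaw rel 0.0005866898756026195 grip 0.004058517445424134 F [0.5 0.3 0.3]
to standoff, tool cm [  9.87 -24.91   1.08]
```

View pics/s5.png

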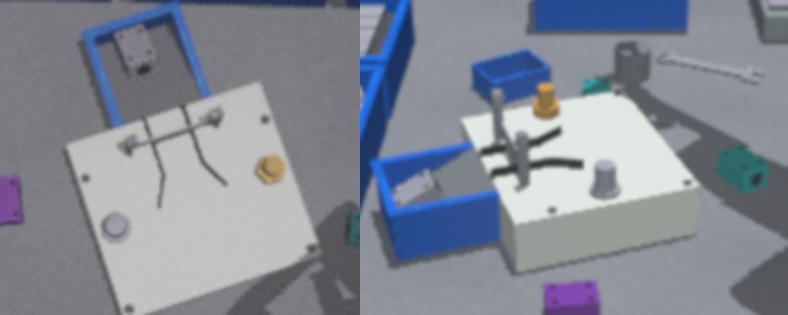

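The block is at the tray's foot (top view (135,48)). The flap line between the posts looks as it did at the start, so it is shut, and the bushing and fitting haven't moved. Handing in.

```bash
python3 -c "
from workcell import *
print(close_job())"
```

```text
the job is handed in; nothing more can be done
None
```

The steel block was pushed through the flap and lies at the foot of the blue tray, the flap looks shut in the last pictures, the bushing and fitting on the deck are where they were, and the job was handed in at about 8 s.

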